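# Clip a centrifuge tube into the tube rotator

### The arm

A 6-joint arm with a two-finger parallel gripper is mounted at the origin on a cart in front of the work surface, level with it; the furniture and walls round the work are solid. World frame = base frame: x ahead of the robot, y to its left, z up, the work surface at z = 0. Lengths are in m, angles in rad, forces in N, time in s.
With the tool pointing down it reaches from about 0.275 to 0.85 m from the base axis. Payload 19 kg.
Tool frame: the origin (TCP) lies at the very end of the fingers, on their centre line; the grasp point (between the pads) lies 19 mm behind it; x points along the fingers, z is the direction in which the jaws open and shut, and the axes are right-handed (so a half turn about x gives the same grasp; the last joint's range is limited). The gripper opens to 85 mm and grips with 20 to 120 N. Pads are 22 mm wide; open, the fingers measure 114 mm over their backs; the gripper's body (76 mm by 85 mm) begins 54 mm behind the grasp point. The pads swing forward as they close: fully open they stand 13 mm farther back than shut.
Start: joints at [-1.477, 0.15, 1.437, -0, 1.554, -0.134], TCP at [0.13, -0.56, 0.231] pointing down, gripper open.
Joint ranges: [-2.8, 2.8], [-0.68, 2.1], [0.12, 2.68], [-1.39, 4.53], [0.16, 2.79], [-2.81, 2.81]. Speed limits (rad/s): [1.89, 1.89, 2.22, 3.01, 3.01, 3.01].

### API

Orientations are given as a unit quaternion [x, y, z, w].
In Python, from station import telemetry, optics, r, nets gives the robot as it stands.
- The arm moves only by the tool servo_tool, never from a script. Its argument "moves" is a list of rows, each a list of 7 numbers: the shift along the tool's x, y, z in m, then the turn, a rotation vector about the tool's x, y, z in degrees, then the closure, from -1 (fully open) to 1 (shut), so that 0 is half open. A call has 1 to 8 rows; each row shifts and turns the pose as measured when the row begins, along the tool's axes as they then stand; what a row does not reach is not made up. A row lasts 1/8 s, in which the tool goes at most 62.5 mm and 10.7 degrees, less where a joint would pass 70% of its speed; a pose out of reach is approached as far as the arm can. A call with a gripper value outside its range is refused whole. The fingers move at their own pace and stop on an object; the grip force is fixed at half the most. Time passes only in rows, so rows that do not move let the fingers close. It gives the time, the measured TCP pose, the force and the opening at its end, in the units of the state.
- telemetry.get_state(): the state, without advancing time (a new reading comes with each control period).
- optics.get_image(name): name is "scene" or "side" or "wrist"; returns (picture, depth): 420x560x3 uint8, blue, green, red; 420x560 float32, m along the optical axis (not along the pixel's ray), 0 where there is no reading.
- optics.get_calibration(name): a dict with "K" (3x3 intrinsics, pixels), "k1" (the pictures are not rectified: a ray, as slopes to the right and down, at radius r is drawn at 1 + k1 r^2 times it, then the intrinsics apply), "world_from_camera" (4x4, takes a point from camera to world coordinates); the wrist camera has in their place "T_tool_cam" (4x4, takes a point from camera to tool coordinates, whose origin is the TCP and whose axes are the tool frame's). Camera axes: x right, y down, z forward; pixel columns grow to the right and rows downward; lengths in m; the calibration is good to about 2 mm. A picture is of the moment at which its call begins: read the wrist's pose just before it. get_calibration takes no time and is no camera call.
- r.close_job(): hands the job in, once; it reports no verdict.
Trained networks look in the newest picture that a camera, given by its name, has taken for a name from the list of things; names that differ only in an ending like _2 or _b are one class to them, and where a whole thing is asked for, a point or a joint stands for the part that bears it (a point fixed in the world has none). Each returns a list of dicts, best first, with "score" (0 to 1); they miss things now and then, are a little off and sometimes report something else, mostly with a low value. They report only what shows in the picture. A call takes as long as a camera call. They do not tell look-alikes from the thing itself.
- nets.search_frame(thing, camera): "centre" ([column, row] in pixels, amid what is visible of it).
The state is a dict: "time_s": time; "joint_pos": joint angles; "joint_velocities": joint speeds; "tau": joint torques, N m; "position": TCP position; "tool_rot": TCP orientation; "wrist_force": force on the tool from outside, world axes, zero at the start; "ft_torque": the same for the moment, N m; "grip_width": finger opening in m.
Only numpy, scipy, OpenCV 4.12 (cv2) and the standard library are available. Lean on these libraries where they do the work, as an engineer would, in place of code of your own. Each camera call takes 0.05 s, during which the arm holds its last target. There are 200 camera calls.

### The job

The tube rotator has stopped with its paddle tilted. First turn the paddle level, so that its empty pair of spring clips faces straight up. Then take the loose 50 ml tube from the bench and press it down into those clips until both snap round its barrel, cap beyond the clips on either side, and leave it there with the paddle level. Do not disturb the pen, the tape or the stain bottle.

Things in the scene. Friction and masses are not known exactly. Their poses are not given: they have to be found in the camera images.
- tube: loose 50 ml centrifuge tube lying on the bench: clear round barrel 29 mm in diameter and 96 mm long, flat foot, ribbed grey cap 34 mm across and 18 mm long at the other end; about 60 g. Origin on its axis, 49 mm from the foot, 47 mm from the cap: the place to grip and the point that belongs over the seat. x runs along the axis to the cap. It may go in either way round
- rotator: tube rotator, 315 mm wide, 130 mm deep, fixed: white base, motor housing 114 mm high at its right end, bearing post 110 mm high at its left, between them an aluminium paddle on a shaft 90 mm above the bench. Origin on the bench under the shaft; x to its back, y to its left along the shaft. The station 36 mm right of the origin holds a tube; the one 48 mm left of it is empty
- paddle (a joint): tilt of the paddle about the shaft, rad: 0 is level with the clips facing up, positive has its far (back) edge raised; it starts at 0.3 to 0.65. No spring: friction of about 0.45 N m holds it where it is left, so about 9 N straight down on the far edge turns it. It can turn past level (then the near edge is raised)
- seat (a point): the middle of the empty station, where the axis of a fully home tube passes over the shaft; turns with the paddle. x along the tube's line (to the back), y along the shaft, z out of the paddle's face, which lies 21.5 mm below. 116.5 mm above the bench when level. One clip stands 30 mm either side along x; between them 48 mm are free for fingers. Pressing far from the shaft turns the paddle
- near_clip (a point): mouth of the near white spring clip, between its lips, 30 mm in front of the seat and 11 mm above it (the far clip is alike, 60 mm behind). Each is 12 mm wide along x; its two leaves flare to 36 mm apart at the top, 7 mm higher, and narrow to 21 mm at the lips. A tube laid on them lies about 20 mm above the seat; 12 to 15 N straight down in all spreads them and the tube snaps home
- far_edge (a point): point on the top face of the paddle 8 mm inside its far edge, in line with the empty station: 52 mm behind the shaft, turning with the paddle; 95 mm above the bench when level. A place to push the raised edge down
- stain_bottle: brown glass stain bottle with a red label and a white cap, 37 mm across, 69 mm high, standing at the back left; leave it. Origin under its centre
- tape_roll: roll of masking tape 52 mm across, 18 mm high, lying at the right; leave it. Origin under its centre
- pen_1: white and blue pen, 136 mm long, 9 mm thick, lying in front of the rotator; leave it. Origin under its middle, the pen runs along its y
Not all that is in view belongs to the job. Leave any black look-alike of the tube alone.

How it is judged:
By the outcome, as a careful person would: the job done as asked, in the order asked, and still so for the second after the job is handed in, with the robot touching nothing.
It also fails if it takes over 48 s, if anything falls off the work surface, if the arm or the gripper's body presses on something with over 40 N, if the wrist force passes 120 N, or if a joint passes its speed limit or range.

## Working session

There is one attempt and no reset: what is moved stays moved. The work goes in short steps, Python scripts to look and compute and a tool call to move; the robot and the scene stay as the last step left them, time stands still between calls to the robot, and variables do not carry over. Pictures are saved under pics/ and viewed, about 8 in all and at most 12, crops included, and the job is handed in when it is done.

Besides the shell and the picture viewer there is one more tool, called after "Emit:" as name(argument=value, ...), one argument or row to a line, values as JSON. servo_tool: Moves the arm, as the interface text tells. Its arguments: {"type":"object","properties":{"moves":{"type":"array","items":{"type":"array","items":{"type":"number"}}}},"required":["moves"]}

```bash
mkdir -p pics; ls
cat > h.py <<'E'
import numpy as np, cv2
from scipy.spatial.transform import Rotation as R
from station import telemetry, optics, r, nets
def grab(n,name=None):
    s=telemetry.get_state(); im,d=optics.get_image(n); im=np.array(im); d=np.array(d)
    if name: cv2.imwrite('pics/'+name+'.png',im)
    c=optics.get_calibration(n)
    T=np.array(c['world_from_camera']) if 'world_from_camera' in c else tool(s)@np.array(c['T_tool_cam'])
    return im,d,np.array(c['K']),c['k1'],T
def tool(s):
    T=np.eye(4);T[:3,:3]=R.from_quat(s['tool_rot']).as_matrix();T[:3,3]=s['position'];return T
def ray(px,K,k1):
    x=cv2.undistortPoints(np.array(px,float).reshape(-1,1,2),K,np.array([k1,0,0,0,0],float)).reshape(-1,2)
    return np.c_[x,np.ones(len(x))]
def cloud(d,K,k1,T):
    h,w=d.shape;u,v=np.meshgrid(np.arange(w),np.arange(h))
    P=ray(np.c_[u.ravel(),v.ravel()],K,k1)*d.reshape(-1,1)
    W=P@T[:3,:3].T+T[:3,3]; W[d.ravel()==0]=np.nan
    return W.reshape(h,w,3)
def proj(W,K,k1,T):
    P=(np.atleast_2d(W)-T[:3,3])@T[:3,:3]
    return cv2.projectPoints(P,np.zeros(3),np.zeros(3),K,np.array([k1,0,0,0,0],float))[0].reshape(-1,2)
E
python3 - <<'E'
from h import *
s=telemetry.get_state();print({k:np.round(v,3) for k,v in s.items()})
for n in ('scene','side'):
    im,d,K,k1,T=grab(n,n+'0');W=cloud(d,K,k1,T);np.save(n+'0.npy',W);print(n,T[:3,3].round(2),T[:3,2].round(2))
    for t in ['tube','rotator','seat','near_clip','far_edge','stain_bottle','tape_roll','pen_1']:
        for q in nets.search_frame(t,n)[:4]:
            c=np.array(q['centre']).round().astype(int);print(t,round(q['score'],2),c,W[c[1],c[0]].round(3))
E
```

```text
pics
{'time_s': np.float64(0.0), 'joint_pos': array([-1.477,  0.151,  1.438, -0.   ,  1.554, -0.134]), 'joint_velocities': array([-0.   , -0.   ,  0.001,  0.   ,  0.002, -0.   ]), 'tau': array([-2.0000e-03, -7.1305e+01, -5.7087e+01, -0.0000e+00,  9.0000e-03,
       -0.0000e+00]), 'position': array([ 0.13 , -0.56 ,  0.231]), 'tool_rot': array([ 0.44 ,  0.554, -0.44 ,  0.553]), 'wrist_force': array([-0.247, -0.406,  0.324]), 'ft_torque': array([-0.015,  0.019, -0.002]), 'grip_width': np.float64(0.085)}
scene [0.04 0.94 0.74] [ 0.42 -0.76 -0.5 ]
tube 0.87 [250 339] [0.419 0.355 0.026]
tube 0.73 [279 292] [0.439 0.196 0.03 ]
rotator 0.87 [290 217] [ 0.534 -0.032  0.092]
seat 0.74 [291 209] [ 0.55  -0.068  0.094]
near_clip 0.96 [291 208] [ 0.549 -0.065  0.099]
far_edge 0.71 [292 210] [ 0.545 -0.065  0.094]
stain_bottle 0.55 [191 264] [0.664 0.24  0.053]
stain_bottle 0.52 [290 218] [ 0.532 -0.028  0.091]
tape_roll 0.56 [361 207] [ 0.426 -0.319  0.018]
pen_1 0.45 [346 235] [ 0.412 -0.161  0.003]
side [ 0.14 -1.2   0.68] [ 0.28  0.86 -0.42]
tube 0.82 [215 200] [0.425 0.339 0.02 ]
tube 0.58 [233 220] [0.444 0.167 0.025]
rotator 0.81 [306 252] [ 0.523 -0.225  0.111]
seat 0.8 [287 224] [ 0.539 -0.041  0.094]
near_clip 0.77 [294 225] [ 0.535 -0.108  0.123]
far_edge 0.56 [290 226] [ 0.523 -0.111  0.123]
stain_bottle 0.45 [296 199] [0.655 0.215 0.046]
tape_roll 0.64 [282 325] [ 0.433 -0.331  0.004]
tape_roll 0.17 [291 224] [ 0.528 -0.106  0.126]
pen_1 0.56 [239 286] [ 0.381 -0.161  0.008]
```

Run:
```python
import cv2,numpy as np
a=cv2.imread('pics/scene0.png')[150:400,140:400];b=cv2.imread('pics/side0.png')[160:360,170:370]
a=cv2.resize(a,(416,400),interpolation=2);b=cv2.resize(b,(400,400),interpolation=2)
cv2.imwrite('pics/both.png',np.hstack([a[:,:400],b]))
```

```text
(no output)
```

View pics/both.png

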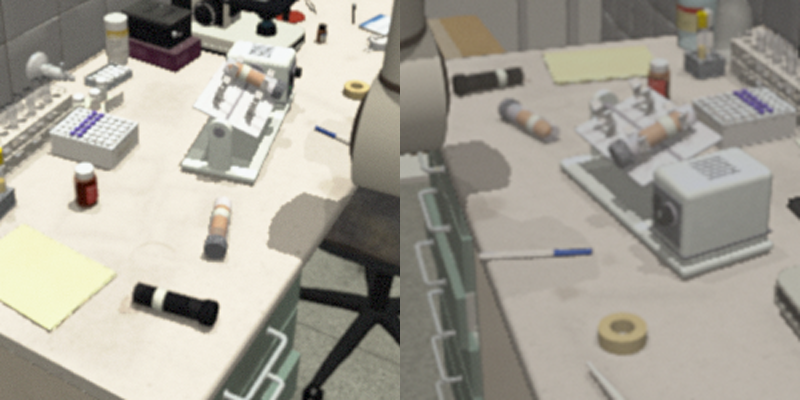

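The wanted loose tube is the clear one with the grey cap at scene (279,292), side (233,220). Things it could be taken for are the black look-alike at scene (250,339), side (215,200), and the clear tube already held in the rotator, at about scene (303,197). The paddle's far edge is raised.

Run:
```python
from h import *
s=telemetry.get_state();print(tool(s).round(3)); c=optics.get_calibration('wrist');print(np.array(c['T_tool_cam']).round(3),np.array(c['K']).round(0).tolist())
for n in('scene','side'):
    W=np.load(n+'0.npy').reshape(-1,3);W=W[~np.isnan(W[:,0])]
    m=(abs(W[:,0]-.54)<.2)&(abs(W[:,1]+.06)<.25)
    A=W[m]
    for lo,hi in((.008,.04),(.104,.12)):
        q=A[(A[:,2]>lo)&(A[:,2]<hi)];
        if len(q)>5: 
            print(n,lo,len(q),np.percentile(q,[2,50,98],axis=0).round(3).tolist(), cv2.minAreaRect(q[:,:2].astype(np.float32)*1000))
```

```text
[[-0.     0.974  0.226  0.13 ]
 [ 0.     0.226 -0.974 -0.56 ]
 [-1.     0.    -0.     0.231]
 [ 0.     0.     0.     1.   ]]
[[ 0.001 -0.282  0.96  -0.142]
 [ 0.001 -0.96  -0.282  0.073]
 [ 1.     0.001 -0.001 -0.   ]
 [ 0.     0.     0.     1.   ]] [[312.0, 0.0, 284.0], [0.0, 312.0, 205.0], [0.0, 0.0, 1.0]]
scene 0.008 1909 [[0.437, -0.187, 0.009], [0.521, 0.033, 0.019], [0.728, 0.179, 0.038]] ((550.1073608398438, -41.60444641113281), (424.5799865722656, 307.76025390625), 79.44500732421875)
scene 0.104 1094 [[0.495, -0.235, 0.104], [0.568, -0.111, 0.113], [0.633, 0.053, 0.119]] ((551.1942138671875, -93.23318481445312), (131.39932250976562, 306.269775390625), 13.004474639892578)
side 0.008 2251 [[0.411, -0.255, 0.009], [0.52, -0.094, 0.019], [0.723, 0.171, 0.039]] ((541.4212036132812, -48.912872314453125), (417.6317443847656, 336.0086975097656), 74.98426055908203)
side 0.104 1606 [[0.492, -0.25, 0.105], [0.566, -0.191, 0.114], [0.634, 0.041, 0.119]] ((547.9808959960938, -97.31747436523438), (135.2109832763672, 311.7790222167969), 13.907144546508789)
```

Emit:
servo_tool(
  moves=[
    [-0.03,0.03,-0.04,0,0,0,-1],
    [-0.015,0.042,-0.042,0,0,0,-1],
    [-0.01,0.042,-0.042,0,0,0,-1],
    [-0.01,0.042,-0.042,0,0,0,-1],
    [-0.01,0.042,-0.042,0,0,0,-1],
    [-0.01,0.042,-0.042,0,0,0,-1],
    [-0.01,0.042,-0.042,0,0,0,-1],
    [-0.01,0.042,-0.042,0,0,0,-1],
  ],
)

```text
time_s: 1.9
position: [0.3743, -0.152, 0.3393]
tool_rot: [0.443, 0.551, -0.441, 0.553]
wrist_force: [0.1, -0.5, -1.2]
grip_width: 0.0854
```

Emit:
servo_tool(
  moves=[
    [-0.01,0.042,-0.042,0,0,0,-1],
    [-0.01,0.042,-0.042,0,0,0,-1],
    [-0.01,0.042,-0.042,0,0,0,-1],
    [-0.01,0.042,-0.042,0,0,0,-1],
    [0,0,0,0,0,0,-1],
  ],
)

```text
time_s: 2.52
position: [0.505, 0.0601, 0.3822]
tool_rot: [0.442, 0.552, -0.439, 0.555]
wrist_force: [0.5, -0.0, -1.0]
grip_width: 0.0852
```

Run:
```python
from h import *
s=telemetry.get_state();print(s['time_s'],tool(s).round(3))
im,d,K,k1,T=grab('wrist','w1');W=cloud(d,K,k1,T);np.save('w1.npy',W)
for t in ['tube','seat','near_clip','far_edge','pen_1','stain_bottle']:
    for q in nets.search_frame(t,'wrist')[:4]:
        c=np.array(q['centre']).round().astype(int);print(t,round(q['score'],2),c,W[c[1],c[0]].round(3))
```

```text
2.525 [[ 0.006  0.975  0.224  0.505]
 [ 0.     0.224 -0.975  0.06 ]
 [-1.     0.006  0.001  0.382]
 [ 0.     0.     0.     1.   ]]
tube 0.95 [106 169] [0.43  0.34  0.026]
tube 0.7 [204 176] [0.455 0.181 0.029]
tube 0.34 [378 155] [ 0.554 -0.062  0.095]
seat 0.75 [380 155] [ 0.555 -0.064  0.096]
near_clip 0.59 [380 152] [ 0.559 -0.063  0.097]
far_edge 0.94 [378 153] [ 0.557 -0.06   0.097]
pen_1 0.5 [393 239] [ 0.413 -0.161  0.009]
pen_1 0.41 [492 253] [ 0.425 -0.356  0.002]
pen_1 0.29 [375 155] [ 0.553 -0.058  0.095]
stain_bottle 0.75 [198  23] [0.666 0.213 0.069]
```

View pics/w1.png

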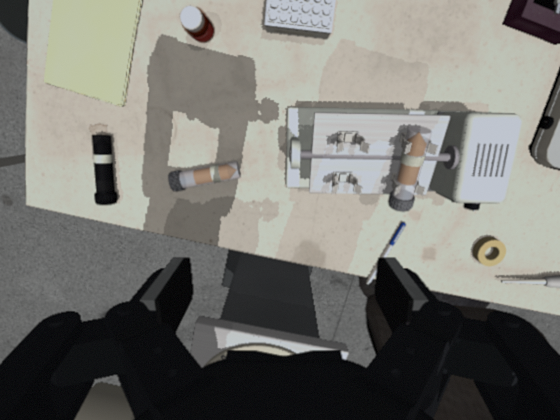

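The view shows the black look-alike at (104,168). The wanted tube is at (204,176), its cap at (177,180) pointing left and away from the rotator. The empty clips are at (347,138) and (342,182), the held tube at (410,165), and the pen at (388,250).

```bash
cat > an.py <<'E'
from h import *
W=np.load('w1.npy');im=cv2.imread('pics/w1.png')
def fitplane(P):
    for _ in range(8):
        c=P.mean(0);n=np.linalg.svd(P-c)[2][2];n*=np.sign(n[2]);e=(P-c)@n;P=P[abs(e)<max(.0015,1.5*np.median(abs(e)))]
    return c,n,len(P)
P=np.vstack([W[117:190,313:328].reshape(-1,3),W[117:190,362:390].reshape(-1,3)]);P=P[(P[:,2]>.06)]
c,n,k=fitplane(P);print('plane',c.round(4),n.round(4),k,'tilt',np.arccos(n[2]))
# horizontal uphill dir = -n_xy
u=-n[:2]/np.linalg.norm(n[:2]);print('uphill yaw deg',np.degrees(np.arctan2(u[1],u[0])))
for nm,(r0,r1,c0,c1),(z0,z1) in [('house',(105,210,450,530),(.108,.12)),('post',(105,200,283,312),(.09,.116)),('base',(100,200,280,312),(.012,.03))]:
    Q=W[r0:r1,c0:c1].reshape(-1,3);Q=Q[(Q[:,2]>z0)&(Q[:,2]<z1)]
    print(nm,len(Q),np.median(Q,0).round(3),Q.min(0).round(3),Q.max(0).round(3),cv2.minAreaRect((Q[:,:2]*1000).astype(np.float32)))
Q=W[155:195,160:246].reshape(-1,3);Q=Q[(Q[:,2]>.008)&(Q[:,2]<.05)]
print('tube',len(Q),Q[:,2].max(),cv2.minAreaRect((Q[:,:2]*1000).astype(np.float32)))
rc=cv2.boxPoints(cv2.minAreaRect((Q[:,:2]*1000).astype(np.float32)));print(rc.round(0).tolist())
a=np.linalg.svd(Q[:,:2]-Q[:,:2].mean(0))[2][0];a*=-np.sign(a[0]) if a[1]<0 else 1;t=(Q[:,:2]-Q[:,:2].mean(0))@a
print('axis',a,np.degrees(np.arctan2(a[1],a[0])),Q[:,:2].mean(0),np.percentile(t,[0,1,99,100]))
for lo in np.arange(-.06,.06,.01):
    q=Q[(t>lo)&(t<lo+.01)];
    if len(q): print(round(lo,2),len(q),q[:,2].max().round(4),((q[:,:2]-Q[:,:2].mean(0))@[-a[1],a[0]]).round(4)[[0,-1]])
E
python3 an.py
```

```text
plane [ 0.537  -0.0343  0.0924] [-0.3109 -0.0684  0.948 ] 2064 tilt 0.3239357510870761
uphill yaw deg 12.414873641652397
house 4704 [ 0.586 -0.201  0.113] [ 0.518 -0.25   0.108] [ 0.648 -0.132  0.117] ((580.9508056640625, -193.0463104248047), (120.51197052001953, 98.93243408203125), 13.164880752563477)
post 383 [0.531 0.048 0.104] [0.51  0.024 0.091] [0.549 0.059 0.111] ((531.170654296875, 42.499324798583984), (37.6648063659668, 29.290142059326172), 14.244237899780273)
base 1565 [0.547 0.042 0.017] [0.466 0.01  0.012] [0.598 0.074 0.029] ((530.0986328125, 41.50775146484375), (130.66580200195312, 39.717491149902344), 12.028992652893066)
tube 1289 0.03559606665076703 ((452.34063720703125, 181.6797637939453), (34.471683502197266, 113.7386703491211), 21.989011764526367)
[[415.0, 228.0], [458.0, 122.0], [490.0, 135.0], [447.0, 241.0]]
axis [-0.39244753  0.91977439] 113.10687801696416 [0.45460188 0.18272412] [-0.05676699 -0.05650547  0.05519089  0.05698621]
-0.06 98 0.0316 [-0.0128  0.0148]
-0.05 108 0.0307 [-0.0129  0.0149]
-0.04 107 0.0306 [-0.0129  0.0149]
-0.03 112 0.0325 [-0.0133  0.0153]
-0.02 108 0.0313 [-0.0132  0.0147]
-0.01 110 0.0321 [-0.0127  0.0154]
0.0 108 0.032 [-0.0125  0.0151]
0.01 108 0.0324 [-0.0129  0.0153]
0.02 102 0.0329 [-0.0127  0.0148]
0.03 124 0.0344 [-0.0138  0.0176]
0.04 127 0.0356 [-0.0156  0.0186]
0.05 77 0.0343 [-0.0153  0.0167]
```

Run:
```python
import cv2,numpy as np
a=cv2.imread('pics/w1.png');
x=cv2.resize(a[100:215,280:480],(800,460),interpolation=2)
y=cv2.resize(a[150:205,155:255],(254,140),interpolation=2)
o=np.zeros((600,800,3),np.uint8);o[:460]=x;o[460:,:254]=y;cv2.imwrite('pics/c1.png',o)
```

```text
(no output)
```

View pics/c1.png

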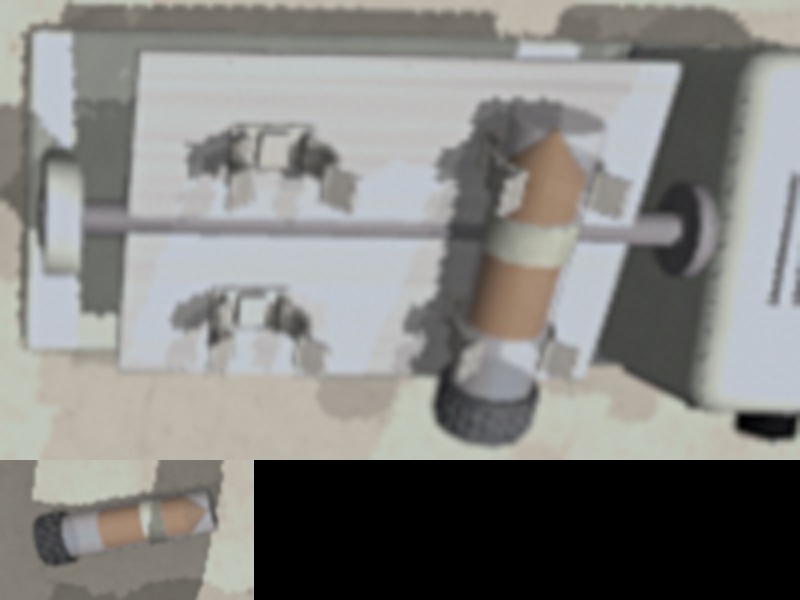

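```bash
cat >> an.py <<'E'
print('---')
_,_,K,k1,T=0,0,*[np.array(optics.get_calibration('wrist')['K']),optics.get_calibration('wrist')['k1'],None]
for yaw in (12.4,13.0):
    yw=np.radians(yaw);ey=np.array([-np.sin(yw),np.cos(yw),0]);nn=n-ey*(n@ey);nn/=np.linalg.norm(nn);ex=np.cross(ey,nn)
    print('yaw',yaw,'tilt',np.arctan2(ex[2],np.hypot(ex[0],ex[1])))
    # shaft axis point: 5 mm below the face, z=.09 ; point on plane c + s*ex with z - 5mm*nn_z = .09
    s=(.09+.005*nn[2]-c[2])/ex[2];O=c+s*ex-.005*nn;print('shaft pt',O.round(4))
    L=W[100:210,300:400].reshape(-1,3);L=L[~np.isnan(L[:,0])];q=(L-O)@np.c_[ex,ey,nn]
    for lo,hi in((15,60),(-60,-15)):
      for z0,z1 in ((.012,.025),(.025,.045)):
        m=(q[:,0]*1000>lo)&(q[:,0]*1000<hi)&(q[:,2]>z0)&(q[:,2]<z1)
        if m.any(): print(lo,z0,m.sum(),np.percentile(q[m],[3,50,97],axis=0).round(4).tolist())
    m=(abs(q[:,0])<.015)&(q[:,2]>.0075)&(abs(q[:,2])<.02);print('rod above face',m.sum(),np.median(q[m],0) if m.any() else '')
    m=(abs(q[:,2]-.005)<.003);print('paddle extents',np.percentile(q[m],[.5,99.5],axis=0).round(4).tolist())
    # post in rotator horizontal frame
    Q=W[105:200,283:312].reshape(-1,3);Q=Q[(Q[:,2]>.1)&(Q[:,2]<.116)];h=(Q-O)[:,:2]@np.array([[np.cos(yw),-np.sin(yw)],[np.sin(yw),np.cos(yw)]])
    print('post x,y rel',np.percentile(h,[2,50,98],axis=0).round(4).tolist())
    Q=W[100:210,455:530].reshape(-1,3);Q=Q[(Q[:,2]>.110)&(Q[:,2]<.118)];h=(Q-O)[:,:2]@np.array([[np.cos(yw),-np.sin(yw)],[np.sin(yw),np.cos(yw)]])
    print('house x,y rel',np.percentile(h,[2,50,98],axis=0).round(4).tolist())
    Q=W[100:210,283:312].reshape(-1,3);Q=Q[(Q[:,2]>.012)&(Q[:,2]<.03)];h=(Q-O)[:,:2]@np.array([[np.cos(yw),-np.sin(yw)],[np.sin(yw),np.cos(yw)]])
    print('base x,y rel',np.percentile(h,[1,50,99],axis=0).round(4).tolist())
E
python3 an.py | sed -n '/---/,$p'
```

```text
---
yaw 12.4 tilt 0.32393574091991156
shaft pt [ 0.5453 -0.0325  0.09  ]
15 0.012 95 [[0.0253, 0.0002, 0.0121], [0.0325, 0.005, 0.0166], [0.0372, 0.0324, 0.0242]]
15 0.025 165 [[0.0259, -0.0028, 0.0279], [0.033, 0.0046, 0.0403], [0.0373, 0.0345, 0.0447]]
-60 0.012 122 [[-0.0495, -0.0558, 0.0122], [-0.0281, 0.0051, 0.0175], [-0.023, 0.0303, 0.0247]]
-60 0.025 372 [[-0.0583, -0.0596, 0.0259], [-0.0314, -0.0523, 0.0372], [-0.0189, 0.0328, 0.0445]]
rod above face 7 [0.01167862 0.07775907 0.01486933]
paddle extents [[-0.0583, -0.059, 0.0023], [0.0609, 0.0714, 0.0075]]
post x,y rel [[-0.0148, 0.0778], [0.0026, 0.0842], [0.0175, 0.0897]]
house x,y rel [[-0.0563, -0.2099], [0.0032, -0.1737], [0.0567, -0.1409]]
base x,y rel [[-0.061, 0.0561], [0.017, 0.0734], [0.0659, 0.0951]]
yaw 13.0 tilt 0.32392001621997113
shaft pt [ 0.5453 -0.0324  0.09  ]
15 0.012 95 [[0.0252, -0.0002, 0.0121], [0.0327, 0.0047, 0.0165], [0.0373, 0.0321, 0.0242]]
15 0.025 165 [[0.0262, -0.0031, 0.0279], [0.0331, 0.0044, 0.0403], [0.0375, 0.0343, 0.0447]]
-60 0.012 120 [[-0.0501, -0.0555, 0.0122], [-0.028, 0.0052, 0.0175], [-0.0229, 0.0305, 0.0247]]
-60 0.025 370 [[-0.058, -0.059, 0.0261], [-0.0313, -0.0519, 0.0374], [-0.0191, 0.0332, 0.0445]]
rod above face 6 [0.01103125 0.07760073 0.01463284]
paddle extents [[-0.0582, -0.0589, 0.0023], [0.0611, 0.0705, 0.0075]]
post x,y rel [[-0.014, 0.0776], [0.0034, 0.0842], [0.0183, 0.0896]]
house x,y rel [[-0.058, -0.21], [0.0011, -0.1739], [0.055, -0.141]]
base x,y rel [[-0.0602, 0.0559], [0.0177, 0.0733], [0.0668, 0.0954]]
```

Emit:
servo_tool(
  moves=[
    [0.02,0.025,0.028,0,0,0,1],
    [0.04,0.025,0.028,0,0,0,1],
    [0.04,0.025,0.028,0,0,0,1],
    [0.06,0,0,0,0,0,1],
    [0.05,0,0,0,0,0,1],
    [0.02,0,0,0,0,0,1],
    [0,0,0,0,0,0,1],
  ],
)

```text
time_s: 3.75
position: [0.5978, -0.0187, 0.1488]
tool_rot: [0.447, 0.546, -0.443, 0.553]
wrist_force: [-0.6, 0.6, 1.0]
grip_width: 0.0003
```

```bash
cat > rel.py <<'E'
from h import *
import sys
s=telemetry.get_state();T=tool(s);print('t',round(s['time_s'],2),'F',np.round(s['wrist_force'],1),'grip',round(s['grip_width'],4))
print(T[:3].round(4))
if len(sys.argv)>3:
    g=np.array(sys.argv[1:4],float);print('delta tool',(T[:3,:3].T@(g-T[:3,3])).round(4))
E
python3 rel.py 0.5962 -0.0049 0.095
```

```text
t 3.75 F [-0.6  0.6  1. ] grip 0.0003
[[ 1.120e-02  9.780e-01  2.085e-01  5.978e-01]
 [-9.000e-04  2.085e-01 -9.780e-01 -1.870e-02]
 [-9.999e-01  1.080e-02  3.200e-03  1.488e-01]]
delta tool [ 0.0538  0.0007 -0.014 ]
```

Emit:
servo_tool(
  moves=[
    [0.01,0,-0.014,-0.7,0,-0.6,1],
    [0.015,0,0,0,0,0,1],
    [0.006,0,0,0,0,0,1],
    [0.006,0,0,0,0,0,1],
    [0.006,0,0,0,0,0,1],
    [0.006,0,0,0,0,0,1],
  ],
)

```text
time_s: 4.5
position: [0.5989, -0.0042, 0.1031]
tool_rot: [0.443, 0.548, -0.439, 0.557]
wrist_force: [1.8, 4.3, 9.8]
grip_width: 0.0003
```

```bash
python3 rel.py 0.5962 -0.0049 0.095
```

```text
t 4.5 F [1.8 4.3 9.8] grip 0.0003
[[ 0.013   0.9752  0.2208  0.5989]
 [-0.0032  0.2209 -0.9753 -0.0042]
 [-0.9999  0.0119  0.006   0.1031]]
delta tool [ 0.0081 -0.0028  0.    ]
```

Emit:
servo_tool(
  moves=[
    [0.004,0,0,0,0,0,1],
    [0.004,0,0,0,0,0,1],
    [0.002,0,0,0,0,0,1],
  ],
)

```text
time_s: 4.88
position: [0.6003, -0.0038, 0.095]
tool_rot: [0.444, 0.547, -0.438, 0.558]
wrist_force: [-4.6, 1.9, 7.7]
grip_width: -0.0
```

```bash
python3 rel.py 0.5962 -0.0049 0.095
```

```text
t 4.88 F [-4.6  1.9  7.7] grip -0.0
[[ 0.0172  0.9751  0.2209  0.6003]
 [-0.0024  0.221  -0.9753 -0.0038]
 [-0.9998  0.0162  0.0062  0.095 ]]
delta tool [-0.     -0.0043  0.0001]
```

Emit:
servo_tool(
  moves=[
    [-0.02,0,0,0,0,0,1],
    [-0.05,0,0,0,0,-1,1],
    [-0.055,-0.02,-0.01,0,0,0,0],
    [-0.05,-0.03,-0.02,0,0,0,-1],
    [-0.04,-0.035,-0.02,0,0,0,-1],
    [-0.01,-0.02,-0.01,0,0,0,-1],
    [0,0,0,0,0,0,-1],
  ],
)

```text
time_s: 5.75
position: [0.4804, 0.033, 0.3272]
tool_rot: [0.44, 0.55, -0.443, 0.554]
wrist_force: [0.1, 0.2, -0.1]
grip_width: 0.0854
```

Run:
```python
from h import *
s=telemetry.get_state();print(s['time_s'],tool(s)[:3].round(3))
im,d,K,k1,T=grab('wrist','w2');W=cloud(d,K,k1,T);np.save('w2.npy',W)
exh=np.array([.9755,.2198,0]);ey=np.array([-.2198,.9755,0]);O=np.array([.547,-.0321,.09])
q=(W-O).reshape(-1,3)@np.c_[exh,ey,[0,0,1]]
ok=lambda x0,x1,y0,y1:(q[:,0]>x0)&(q[:,0]<x1)&(q[:,1]>y0)&(q[:,1]<y1)&(abs(q[:,2]-.005)<.025)
m=ok(-.05,.05,.04,.062)|ok(-.05,.05,-.025,-.008)|ok(-.015,.015,-.005,.04)
P=q[m]
for _ in range(8):
    c=P.mean(0);n=np.linalg.svd(P-c)[2][2];n*=np.sign(n[2]);e=(P-c)@n;P=P[abs(e)<max(.0015,2*np.median(abs(e)))]
print('plane',len(P),c.round(4),n.round(4),'tilt',-n[0]/n[2])
m=ok(-.08,.08,-.02,.065)&(abs(q[:,2]-c[2])<.004);print('paddle',np.percentile(q[m],[.5,99.5],axis=0).round(4))
for a,b in((.015,.05),(-.05,-.015)):
    m=(q[:,0]>a)&(q[:,0]<b)&(q[:,1]>-.015)&(q[:,1]<.05)&(q[:,2]>.018)&(q[:,2]<.06)
    print('clip',m.sum(),np.percentile(q[m],[2,50,98],axis=0).round(4).tolist())
m=(q[:,1]>.074)&(q[:,1]<.1)&(q[:,2]>.012)&(q[:,2]<.03);print('post',np.percentile(q[m],[2,50,98],axis=0).round(4).tolist())
m=(q[:,1]<-.14)&(q[:,1]>-.2)&(q[:,2]>.015)&(q[:,2]<.03);print('house',np.percentile(q[m],[2,50,98],axis=0).round(4).tolist())
```

```text
5.75 [[ 0.002  0.976  0.22   0.48 ]
 [-0.006  0.22  -0.976  0.033]
 [-1.     0.     0.007  0.327]]
plane 3440 [0.0011 0.0213 0.0049] [ 0.0036 -0.001   1.    ] tilt -0.0036124995011273973
paddle [[-0.0606 -0.0196  0.0028]
 [ 0.0594  0.0621  0.0078]]
clip 255 [[0.0235, -0.0046, 0.0184], [0.0295, 0.0029, 0.0417], [0.0353, 0.0348, 0.0462]]
clip 238 [[-0.0366, -0.0032, 0.0189], [-0.0302, 0.004, 0.0412], [-0.0249, 0.0356, 0.0466]]
post [[-0.0147, 0.0778, 0.0128], [0.0005, 0.0835, 0.0181], [0.0146, 0.0893, 0.0204]]
house [[-0.0602, -0.1987, 0.0186], [0.0015, -0.1686, 0.0234], [0.0557, -0.1408, 0.0252]]
```

View pics/w2.png

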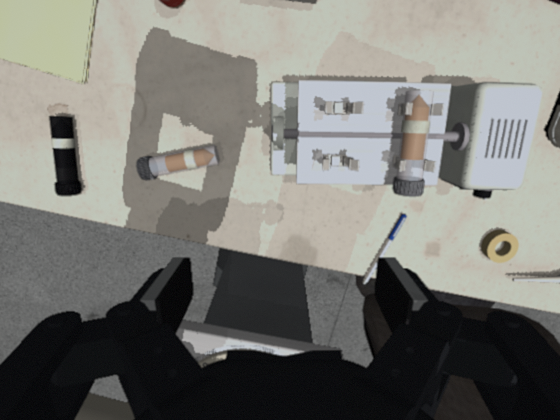

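The paddle is level to 0.2°. Now the tube.

Emit:
servo_tool(
  moves=[
    [0,0.003,-0.04,0,0,0,-1],
    [0,0.003,-0.055,0,0,0,-1],
    [0,0.002,-0.05,0,0,0,-1],
    [0.02,0,0,-10,0,0,-1],
    [0.02,0,0,-10,0,0,-1],
    [0.02,0,0,-10,0,0,-1],
    [0.02,0,0,-10,0,0,-1],
    [0.02,0,0,-10,0,0,-1],
  ],
)

```text
time_s: 6.8
position: [0.4614, 0.179, 0.2142]
tool_rot: [0.156, 0.691, -0.163, 0.687]
wrist_force: [0.6, 0.1, -0.4]
grip_width: 0.0854
```

Emit:
servo_tool(
  moves=[
    [0.01,0,0,-10,0,0,-1],
    [0,0,0,-10,0,0,-1],
    [0,0,0,-10,0,0,-1],
    [0,0,0,-10,0,0,-1],
    [0,0,0,-10,0,0,-1],
    [0,0,0,-4,0,0,-1],
    [0,0,0,0,0,0,-1],
  ],
)

```text
time_s: 7.68
position: [0.4641, 0.1775, 0.1929]
tool_rot: [-0.183, 0.692, 0.179, 0.675]
wrist_force: [0.2, 0.8, -0.2]
grip_width: 0.0856
```

```bash
python3 rel.py .4566 .1752 .002
cat > tb.py <<'E'
from h import *
im,d,K,k1,T=grab('wrist','w3');W=cloud(d,K,k1,T)
Q=W.reshape(-1,3);Q=Q[(abs(Q[:,0]-.455)<.08)&(abs(Q[:,1]-.18)<.09)&(Q[:,2]>.009)&(Q[:,2]<.05)]
b=cv2.minAreaRect((Q[:,:2]*1000).astype(np.float32));print(len(Q),b)
c=Q[:,:2].mean(0);a=np.array([-.39,.92])
for _ in range(5):   # axis from the crest and from edge mid-points
    a/=np.linalg.norm(a);p=np.array([-a[1],a[0]]);t=(Q[:,:2]-c)@a;v=(Q[:,:2]-c)@p
    bins=np.arange(-.05,.03,.005);tm=bins+.0025;mid=np.array([np.mean(np.percentile(v[(t>l)&(t<l+.005)],[3,97])) for l in bins])
    k=np.polyfit(tm,mid,1);c=c+p*k[1];a=a+p*k[0]
t=(Q[:,:2]-c)@a;print('yaw',np.degrees(np.arctan2(a[1],a[0])),'ends',np.percentile(t,[.3,99.7]).round(4),'zmax',np.percentile(Q[:,2],99.5))
f=np.percentile(t,.3);o=c+a*(f+.049);print('origin',o.round(4))
E
python3 tb.py
```

```text
t 7.67 F [ 0.2  0.8 -0.2] grip 0.0856
[[-2.270e-02 -4.954e-01  8.684e-01  4.641e-01]
 [-1.190e-02  8.686e-01  4.953e-01  1.775e-01]
 [-9.997e-01  9.000e-04 -2.560e-02  1.929e-01]]
delta tool [ 0.1911  0.0016 -0.0027]
3167 ((453.03118896484375, 182.38174438476562), (34.75151062011719, 113.44925689697266), 23.073711395263672)
yaw 113.19882035418112 ends [-0.061   0.0516] zmax 0.03474468821088603
origin [0.4561 0.176 ]
```

Emit:
servo_tool(
  moves=[
    [0,0.003,-0.007,6,-1.4,0,-1],
    [0.05,0,0,0,0,0,-1],
    [0.05,0,0,0,0,0,-1],
    [0.025,0,0,0,0,0,-1],
    [0,0,0,0,0,0,-1],
  ],
)

```text
time_s: 8.35
position: [0.4572, 0.1761, 0.0633]
tool_rot: [-0.14, 0.694, 0.14, 0.693]
wrist_force: [1.0, 0.1, 0.7]
grip_width: 0.0856
```

```bash
python3 rel.py .4561 .176 .002
```

```text
t 8.35 F [1.  0.1 0.7] grip 0.0856
[[-1.000e-03 -3.876e-01  9.218e-01  4.572e-01]
 [-9.000e-04  9.218e-01  3.876e-01  1.761e-01]
 [-1.000e+00 -4.000e-04 -1.200e-03  6.330e-02]]
delta tool [ 0.0613  0.0003 -0.001 ]
```

Aligned (yaw 112.8°). Descend and grip.

Emit:
servo_tool(
  moves=[
    [0.03,0,-0.001,0,0,0,-1],
    [0.022,0,0,0,0,0,-1],
    [0.009,0,0,0,0,0,-1],
    [0,0,0,0,0,0,-1],
    [0,0,0,0,0,0,1],
    [0,0,0,0,0,0,1],
    [0,0,0,0,0,0,1],
    [0,0,0,0,0,0,1],
  ],
)

```text
time_s: 9.35
position: [0.4609, 0.1766, 0.0078]
tool_rot: [-0.138, 0.691, 0.138, 0.696]
wrist_force: [0.8, 0.3, 0.2]
grip_width: 0.0273
```

```bash
python3 rel.py .4561 .176 .002
```

```text
t 9.35 F [0.8 0.3 0.2] grip 0.0273
[[ 0.0079 -0.3835  0.9235  0.4609]
 [ 0.0011  0.9235  0.3835  0.1766]
 [-1.     -0.0021  0.0077  0.0078]]
delta tool [ 0.0058  0.0013 -0.0047]
```

Emit:
servo_tool(
  moves=[
    [-0.01,0,0,0,0,0,1],
    [-0.03,0,0,0,0,0,1],
    [-0.05,0,0,0,0,0,1],
    [-0.05,0,0,0,0,0,1],
    [-0.05,0,0,0,0,0,1],
    [0,0,0,0,0,0,1],
  ],
)

```text
time_s: 10.1
position: [0.4584, 0.1761, 0.2067]
tool_rot: [-0.138, 0.691, 0.138, 0.696]
wrist_force: [-0.4, -0.8, -1.0]
grip_width: 0.027
```

```bash
python3 rel.py
python3 - <<'E'
from h import *
im,d,K,k1,T=grab('wrist')
a,da,Ka,ka,Ta=grab('side');s=telemetry.get_state();
g=tool(s)@[-.019,0,0,1];p=proj(g[:3],Ka,ka,Ta)[0].astype(int);print(p)
b=cv2.resize(a[p[1]-50:p[1]+50,p[0]-60:p[0]+60],(480,400),interpolation=2)
w=cv2.resize(im[200:420],(560,220));o=np.zeros((600,560,3),np.uint8);o[:220]=w;o[220:560+60-20,:480]=b[:380];cv2.imwrite('pics/g1.png',o)
E
```

```text
t 10.1 F [-0.4 -0.8 -1. ] grip 0.027
[[ 7.700e-03 -3.834e-01  9.236e-01  4.584e-01]
 [ 9.000e-04  9.236e-01  3.834e-01  1.761e-01]
 [-1.000e+00 -2.100e-03  7.500e-03  2.067e-01]]
[235 154]
```

View pics/g1.png

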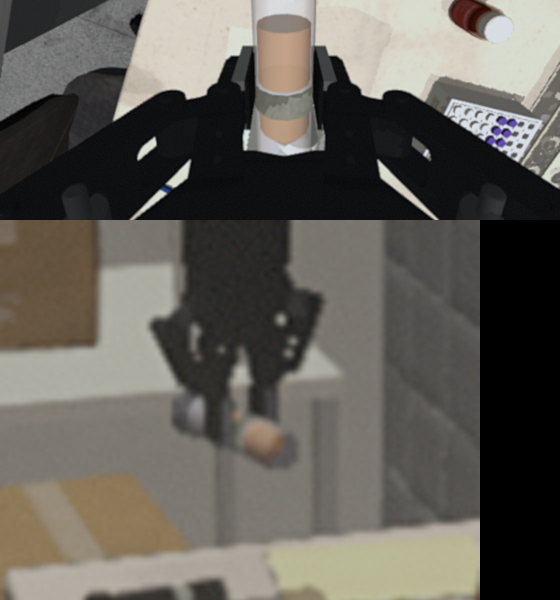

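The tube is held level in the jaws, with its cap toward tool +y. I'll measure where it sits in the tool frame.

Run:
```python
from h import *
im,d,K,k1,T=grab('wrist');s=telemetry.get_state();W=cloud(d,K,k1,T).reshape(-1,3)
q=(W-tool(s)[:3,3])@tool(s)[:3,:3];q=q[~np.isnan(q[:,0])]
q=q[(abs(q[:,2])<.03)&(q[:,1]>-.06)&(q[:,1]<.1)&(abs(q[:,0]+.02)<.035)]
for l in np.arange(-.06,.1,.01):
    m=(q[:,1]>l)&(q[:,1]<l+.01)
    if m.sum()>8: print(round(l,2),m.sum(),'top x',np.percentile(q[m,0],3).round(4),'z',np.percentile(q[m,2],[2,98]).round(4),'ymax',q[m,1].max().round(4))
for n in ('scene','side'):
    im,d,K,k1,T=grab(n);W=cloud(d,K,k1,T).reshape(-1,3);q=(W-tool(s)[:3,3])@tool(s)[:3,:3];q=q[~np.isnan(q[:,0])]
    q=q[(abs(q[:,2])<.03)&(abs(q[:,1])<.08)&(q[:,0]>-.035)&(q[:,0]<.02)];o=q[abs(q[:,1])>.018]
    print(n,len(o),'y ends',np.percentile(o[:,1],[1,99]).round(4),'x range foot',np.percentile(o[o[:,1]<0][:,0],[2,98]).round(4) if (o[:,1]<0).any() else '','cap',np.percentile(o[o[:,1]>.055][:,0],[2,98]).round(4) if (o[:,1]>.055).any() else '')
```

```text
-0.05 49 top x -0.017 z [-0.0118  0.0162] ymax -0.04
-0.04 841 top x -0.0224 z [-0.0115  0.0159] ymax -0.03
-0.03 974 top x -0.0228 z [-0.0115  0.0154] ymax -0.02
-0.02 1076 top x -0.0374 z [-0.0119  0.0155] ymax -0.01
-0.01 1721 top x -0.046 z [-0.0135  0.017 ] ymax -0.0
0.0 2804 top x -0.0528 z [-0.0292  0.0281] ymax 0.01
0.01 4022 top x -0.054 z [-0.0237  0.0273] ymax 0.02
0.02 1390 top x -0.024 z [-0.0116  0.0153] ymax 0.03
0.03 1485 top x -0.0241 z [-0.0118  0.015 ] ymax 0.04
0.04 1599 top x -0.0268 z [-0.0128  0.016 ] ymax 0.05
0.05 2140 top x -0.0276 z [-0.0146  0.0178] ymax 0.06
0.06 1373 top x -0.0272 z [-0.0136  0.0169] ymax 0.0654
scene 366 y ends [-0.0478  0.0671] x range foot [-0.024  -0.0158] cap [-0.0282  0.0026]
side 216 y ends [-0.0524  0.0662] x range foot [-0.0224  0.0035] cap [-0.0254  0.0031]
```

Emit:
servo_tool(
  moves=[
    [0,-0.03,0,0,0,0,1],
    [0,-0.055,0,0,0,0,1],
    [0,-0.055,0,0,0,0,1],
    [0,-0.05,0,0,0,0,1],
    [0,-0.018,0.005,8,0,0,1],
    [0,0,0,10,0,0,1],
    [0,0,0,10,0,0,1],
    [0,0,0,10,0,0,1],
  ],
)

```text
time_s: 11.35
position: [0.5404, -0.0209, 0.1907]
tool_rot: [0.101, 0.706, -0.102, 0.694]
wrist_force: [0.6, 0.2, -0.5]
grip_width: 0.0268
```

Emit:
servo_tool(
  moves=[
    [0,0,0,10,0,0,1],
    [0,0,0,10,0,0,1],
    [0,0,0,10,0,0,1],
    [0,0,0,10,0,0,1],
    [0,0,0,6,0,0,1],
    [0,0,0,0,0,0,1],
  ],
)

```text
time_s: 12.1
position: [0.538, -0.0207, 0.1831]
tool_rot: [0.371, 0.609, -0.38, 0.589]
wrist_force: [-1.0, -0.4, -1.6]
grip_width: 0.0269
```

```bash
python3 rel.py .5422 -.0155 .165
```

```text
t 12.1 F [-1.  -0.4 -1.6] grip 0.0269
[[-0.0297  0.8997  0.4356  0.538 ]
 [ 0.0035  0.4359 -0.9    -0.0207]
 [-0.9996 -0.0252 -0.0161  0.1831]]
delta tool [ 0.0179  0.0065 -0.0025]
```

Emit:
servo_tool(
  moves=[
    [0,0.003,-0.001,6.5,-0.9,0,1],
    [0,0.003,0,6,0,0,1],
    [0,0,0,0,0,0,1],
    [0,0,0,0,0,0,1],
  ],
)

```text
time_s: 12.6
position: [0.5422, -0.0174, 0.1804]
tool_rot: [0.427, 0.562, -0.445, 0.551]
wrist_force: [-0.2, -0.2, 0.4]
grip_width: 0.0273
```

```bash
python3 rel.py .5422 -.0155 .165
python3 - <<'E'
from h import *
T3=tool(telemetry.get_state())
for n in('scene','side'):
    im,d,K,k1,T=grab(n);W=cloud(d,K,k1,T).reshape(-1,3);W=W[~np.isnan(W[:,0])]
    q=(W-[.5470,-.0321,.09])@np.c_[[.9755,.2198,0],[-.2198,.9755,0],[0,0,1]]
    for a,b in((.02,.04),(-.04,-.02)):
        m=(q[:,0]>a)&(q[:,0]<b)&(abs(q[:,1]-.016)<.03)&(q[:,2]>.03)&(q[:,2]<.05);print(n,'clip',m.sum(),np.percentile(q[m],[3,97],axis=0).round(4).tolist() if m.any() else '')
    m=(abs(q[:,0])<.08)&(abs(q[:,1]-.016)<.04)&(q[:,2]>.065)&(q[:,2]<.11)&(abs(q[:,0])>.02);print(n,'tube',m.sum(),np.percentile(q[m],[3,50,97],axis=0).round(4).tolist())
im,d,K,k1,T=grab('wrist','w4')
im2=cv2.imread('pics/w4.png')
S=cv2.resize(grab('scene')[0][150:250,220:360],(560,400),interpolation=2);cv2.imwrite('pics/h1.png',np.vstack([im2[220:420],S]))
E
```

```text
t 12.6 F [-0.2 -0.2  0.4] grip 0.0273
[[-0.0279  0.9709  0.238   0.5422]
 [-0.0107  0.2378 -0.9713 -0.0174]
 [-0.9996 -0.0296  0.0038  0.1804]]
delta tool [ 0.0154  0.0009 -0.0019]
scene clip 56 [[0.0227, -0.004, 0.0306], [0.0349, 0.0352, 0.0475]]
scene clip 53 [[-0.0369, -0.0017, 0.0309], [-0.0249, 0.0362, 0.0486]]
scene tube 222 [[-0.0483, 0.0172, 0.0885], [0.0258, 0.028, 0.1016], [0.063, 0.035, 0.1096]]
side clip 49 [[0.0205, -0.0041, 0.0312], [0.0311, 0.0346, 0.0476]]
side clip 52 [[-0.0398, -0.0032, 0.0306], [-0.028, 0.0369, 0.0478]]
side tube 245 [[-0.053, -0.0, 0.0883], [-0.0228, 0.0051, 0.1007], [0.059, 0.023, 0.1092]]
```

View pics/h1.png

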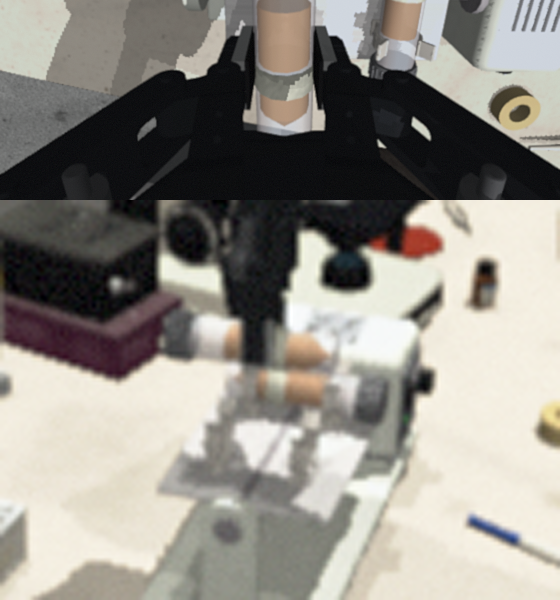

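Emit:
servo_tool(
  moves=[
    [0.01,0.001,-0.0015,1.8,0,0,1],
    [0.02,0.0006,0,0,0,0,1],
    [0.015,0.0004,0,0,0,0,1],
    [0,0,0,0,0,0,1],
  ],
)

```text
time_s: 13.3
position: [0.5425, -0.0158, 0.1329]
tool_rot: [0.438, 0.553, -0.456, 0.543]
wrist_force: [0.1, 0.1, 0.3]
grip_width: 0.0269
```

```bash
python3 rel.py .5423 -.0153 .1075
```

```text
t 13.3 F [0.1 0.1 0.3] grip 0.0269
[[-0.0276  0.9791  0.2017  0.5425]
 [-0.0107  0.2014 -0.9794 -0.0158]
 [-0.9996 -0.0291  0.0049  0.1329]]
delta tool [ 0.0254  0.0007 -0.0006]
```

Emit:
servo_tool(
  moves=[
    [0.006,0,0,0,0,0,1],
    [0.004,0,0,0,0,0,1],
    [0.004,0,0,0,0,0,1],
    [0.004,0,0,0,0,0,1],
  ],
)

```text
time_s: 13.8
position: [0.5456, -0.0174, 0.1206]
tool_rot: [0.439, 0.549, -0.455, 0.547]
wrist_force: [-1.6, 2.1, 10.2]
grip_width: 0.0272
```

```bash
python3 rel.py .5423 -.0153 .1075
```

```text
t 13.8 F [-1.6  2.1 10.2] grip 0.0272
[[-0.0163  0.9795  0.2008  0.5456]
 [-0.0142  0.2006 -0.9796 -0.0174]
 [-0.9998 -0.0188  0.0106  0.1206]]
delta tool [ 0.0131 -0.0026 -0.0029]
```

Emit:
servo_tool(
  moves=[
    [0.006,-0.002,-0.001,0,0,0,1],
    [0.006,-0.001,-0.001,0,0,0,1],
    [0.006,0,0,0,0,0,1],
    [0.006,0,0,0,0,0,1],
  ],
)

```text
time_s: 14.3
position: [0.5467, -0.0174, 0.1064]
tool_rot: [0.442, 0.544, -0.452, 0.551]
wrist_force: [0.7, 16.1, 57.9]
grip_width: 0.0272
```

```bash
python3 rel.py .5423 -.0153 .1075
```

```text
t 14.3 F [ 0.7 16.1 57.9] grip 0.0272
[[-7.000e-04  9.797e-01  2.002e-01  5.467e-01]
 [-1.750e-02  2.002e-01 -9.796e-01 -1.740e-02]
 [-9.998e-01 -4.200e-03  1.700e-02  1.064e-01]]
delta tool [-0.0011 -0.0039 -0.0029]
```

Emit:
servo_tool(
  moves=[
    [-0.002,0,0,0,0,0,1],
    [-0.001,0,0,0,0,0,0],
    [0,0,0,0,0,0,0],
    [0,0,0,0,0,0,0],
    [0,0,0,0,0,0,0],
  ],
)

```text
time_s: 14.92
position: [0.5465, -0.017, 0.1091]
tool_rot: [0.442, 0.544, -0.452, 0.551]
wrist_force: [-0.4, 0.7, 0.1]
grip_width: 0.043
```

```bash
python3 rel.py .5423 -.0153 .1075
```

```text
t 14.93 F [-0.4  0.7  0.1] grip 0.043
[[-0.0013  0.9798  0.2001  0.5465]
 [-0.0169  0.2001 -0.9796 -0.017 ]
 [-0.9999 -0.0047  0.0163  0.1091]]
delta tool [ 0.0016 -0.0037 -0.0026]
```

Emit:
servo_tool(
  moves=[
    [-0.02,0,0,0,0,0,0],
    [-0.03,0,0,0,0,0,0],
    [-0.05,0,0.001,0,0,0,0],
    [-0.055,-0.02,0,0,0,0,0],
    [-0.05,-0.04,-0.02,0,0,0,-1],
    [-0.02,-0.03,-0.02,0,0,0,-1],
    [0,0,0,0,0,0,-1],
  ],
)

```text
time_s: 15.8
position: [0.4513, 0.0064, 0.336]
tool_rot: [0.442, 0.545, -0.453, 0.55]
wrist_force: [0.6, -0.1, -0.1]
grip_width: 0.0849
```

```bash
python3 rel.py
python3 - <<'E'
from h import *
im,d,K,k1,T=grab('wrist','w5');W=cloud(d,K,k1,T)
q=(W-[.5470,-.0321,.09]).reshape(-1,3)@np.c_[[.9755,.2198,0],[-.2198,.9755,0],[0,0,1]]
ok=lambda x0,x1,y0,y1:(q[:,0]>x0)&(q[:,0]<x1)&(q[:,1]>y0)&(q[:,1]<y1)&(abs(q[:,2]-.005)<.02)
P=q[ok(-.055,.055,.042,.062)|ok(-.055,.055,-.022,-.008)]
for _ in range(8):
    c=P.mean(0);n=np.linalg.svd(P-c)[2][2];n*=np.sign(n[2]);e=(P-c)@n;P=P[abs(e)<max(.0015,2*np.median(abs(e)))]
print('plane',len(P),c.round(4),'tilt',(-n[0]/n[2]).round(4))
for x in np.arange(-.06,.08,.01):
    m=(q[:,0]>x)&(q[:,0]<x+.01)&(abs(q[:,1]-.016)<.024)&(q[:,2]>.02)&(q[:,2]<.07)
    if m.sum()>5: print(round(x,2),m.sum(),'top z',np.percentile(q[m,2],97).round(4),'y',np.percentile(q[m,1],[3,97]).round(4),'x',q[m,0].min().round(4),q[m,0].max().round(4))
for t in ('pen_1','stain_bottle','tape_roll'):
    for z in nets.search_frame(t,'wrist')[:1]: c=np.array(z['centre']).round().astype(int);print(t,c,W[c[1],c[0]].round(3))
cr=cv2.resize(cv2.imread('pics/w5.png')[60:220,250:470],(770,560),interpolation=2);cv2.imwrite('pics/w5c.png',cr)
E
```

```text
t 15.8 F [ 0.6 -0.1 -0.1] grip 0.0849
[[-0.0038  0.9799  0.1996  0.4513]
 [-0.0164  0.1995 -0.9798  0.0064]
 [-0.9999 -0.007   0.0153  0.336 ]]
plane 2525 [0.0004 0.0251 0.0049] tilt -0.0492
-0.05 125 top z 0.0434 y [0.0034 0.0293] x -0.0457 -0.04
-0.04 286 top z 0.0471 y [-0.002   0.0332] x -0.0399 -0.03
-0.03 322 top z 0.0472 y [-0.0021  0.0342] x -0.03 -0.0201
-0.02 257 top z 0.0424 y [0.0027 0.0297] x -0.0199 -0.01
-0.01 250 top z 0.0421 y [0.0028 0.03  ] x -0.01 -0.0
0.0 256 top z 0.0414 y [0.0029 0.0295] x 0.0 0.0099
0.01 257 top z 0.0407 y [0.0029 0.0294] x 0.0101 0.0199
0.02 348 top z 0.0443 y [-0.0026  0.0327] x 0.02 0.03
0.03 364 top z 0.0442 y [-0.0032  0.0337] x 0.03 0.04
0.04 271 top z 0.0391 y [0.0022 0.029 ] x 0.04 0.05
0.05 361 top z 0.0412 y [0.0002 0.0313] x 0.05 0.06
0.06 274 top z 0.0411 y [0.0003 0.0312] x 0.0601 0.0686
pen_1 [372 224] [ 0.382 -0.158  0.007]
stain_bottle [490 219] [ 0.427 -0.355 -0.001]
tape_roll [484 214] [ 0.437 -0.328  0.017]
```

View pics/w5c.png

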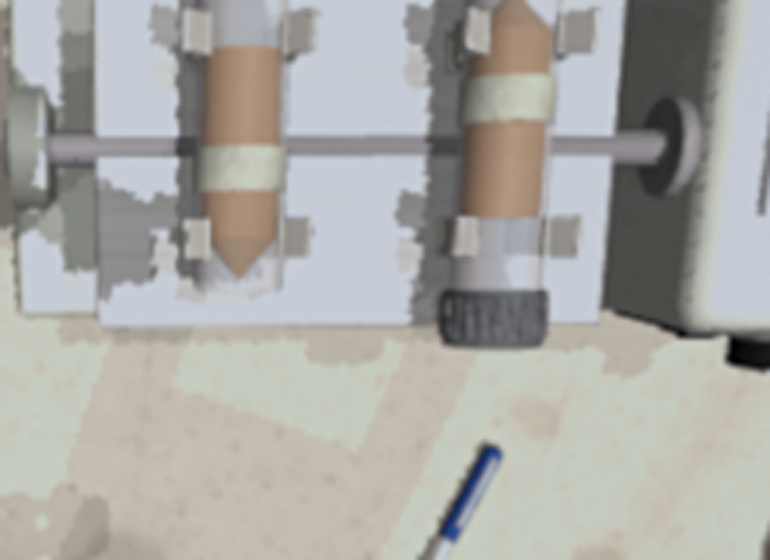

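The tube is home in both clips: barrel top 41.5 mm above the shaft against 41 expected, cap beyond the far clip. But pressing it in tipped the paddle to −0.049 rad with the near edge raised. I'll level it again by pushing the near edge between the stations.

Emit:
servo_tool(
  moves=[
    [0.01,0.01,0.025,0,0.9,0.4,1],
    [0.03,0.012,0.03,0,0,0,1],
    [0.04,0.012,0.03,0,0,0,1],
    [0.05,0,0,0,0,0,1],
    [0.04,0,0,0,0,0,1],
    [0.02,0,0,0,0,0,1],
    [0,0,0,0,0,0,1],
  ],
)

```text
time_s: 16.88
position: [0.5034, -0.0751, 0.128]
tool_rot: [0.446, 0.553, -0.451, 0.541]
wrist_force: [0.4, -0.6, -0.4]
grip_width: 0.0002
```

```bash
python3 rel.py .5022 -.0698 .095
```

```text
t 16.88 F [ 0.4 -0.6 -0.4] grip 0.0002
[[-0.0187  0.9803  0.1965  0.5034]
 [ 0.0057  0.1967 -0.9805 -0.0751]
 [-0.9998 -0.0172 -0.0092  0.128 ]]
delta tool [ 0.033   0.0004 -0.0051]
```

Emit:
servo_tool(
  moves=[
    [0.01,0,-0.005,0,0,0.9,1],
    [0.014,0,0,0,0,0,1],
    [0.003,0,0,0,0,0,1],
    [0.003,0,0,0,0,0,1],
  ],
)

```text
time_s: 17.38
position: [0.5032, -0.0699, 0.0976]
tool_rot: [0.45, 0.549, -0.446, 0.545]
wrist_force: [0.1, -0.2, 8.6]
grip_width: -0.0004
```

```bash
python3 rel.py .5022 -.0698 .095
```

```text
t 17.38 F [ 0.1 -0.2  8.6] grip -0.0004
[[-4.000e-04  9.805e-01  1.965e-01  5.032e-01]
 [ 8.500e-03  1.965e-01 -9.805e-01 -6.990e-02]
 [-1.000e+00  1.300e-03 -8.400e-03  9.760e-02]]
delta tool [ 0.0026 -0.0009 -0.0003]
```

Emit:
servo_tool(
  moves=[
    [0.002,0,0,0,0,0,1],
    [0.002,0,0,0,0,0,1],
  ],
)

```text
time_s: 17.62
position: [0.503, -0.0701, 0.0947]
tool_rot: [0.45, 0.549, -0.446, 0.545]
wrist_force: [-7.8, 1.2, 11.3]
grip_width: -0.0001
```

```bash
python3 rel.py .5022 -.0698 .095
```

```text
t 17.62 F [-7.8  1.2 11.3] grip -0.0001
[[-5.000e-04  9.805e-01  1.967e-01  5.030e-01]
 [ 7.900e-03  1.967e-01 -9.804e-01 -7.010e-02]
 [-1.000e+00  1.000e-03 -7.900e-03  9.470e-02]]
delta tool [-0.0003 -0.0007 -0.0004]
```

Emit:
servo_tool(
  moves=[
    [-0.015,0,0,0,0,0,1],
    [-0.04,0,0,0,0,0,1],
    [-0.055,0,0,0,0,0,1],
    [-0.055,-0.02,-0.03,0,0,0,1],
    [-0.05,-0.03,-0.035,0,0,0,1],
    [-0.02,-0.015,-0.02,0,0,0,1],
    [0,0,0,0,0,0,1],
  ],
)

```text
time_s: 18.5
position: [0.4256, -0.0044, 0.3356]
tool_rot: [0.452, 0.546, -0.445, 0.547]
wrist_force: [-0.5, -0.9, -0.4]
grip_width: 0.0002
```

```bash
python3 rel.py
python3 - <<'E'
from h import *
im,d,K,k1,T=grab('wrist','w6');W=cloud(d,K,k1,T)
q=(W-[.5470,-.0321,.09]).reshape(-1,3)@np.c_[[.9755,.2198,0],[-.2198,.9755,0],[0,0,1]]
ok=lambda x0,x1,y0,y1:(q[:,0]>x0)&(q[:,0]<x1)&(q[:,1]>y0)&(q[:,1]<y1)&(abs(q[:,2]-.005)<.02)
P=q[ok(-.055,.055,.042,.062)|ok(-.055,.055,-.022,-.008)]
for _ in range(8):
    c=P.mean(0);n=np.linalg.svd(P-c)[2][2];n*=np.sign(n[2]);e=(P-c)@n;P=P[abs(e)<max(.0015,2*np.median(abs(e)))]
print('plane',len(P),c.round(4),'tilt',(-n[0]/n[2]).round(4))
for x in (-.045,-.02,0,.01,.04,.055):
    m=(q[:,0]>x)&(q[:,0]<x+.01)&(abs(q[:,1]-.016)<.024)&(q[:,2]>.02)&(q[:,2]<.07)
    print(x,'top z',np.percentile(q[m,2],97).round(4),'y',np.percentile(q[m,1],[3,97]).round(4))
for n in('scene','side'):
    im,d,K,k1,T=grab(n);W=cloud(d,K,k1,T)
    for t in ('pen_1','stain_bottle','tape_roll'):
        for z in nets.search_frame(t,n)[:1]: c=np.array(z['centre']).round().astype(int);print(n,t,c,W[c[1],c[0]].round(3))
a=cv2.imread('pics/w6.png');cv2.imwrite('pics/w6c.png',cv2.resize(a[20:320,160:560],(800,600)))
E
```

```text
t 18.5 F [-0.5 -0.9 -0.4] grip 0.0002
[[ 0.0078  0.9805  0.1962  0.4256]
 [ 0.0068  0.1961 -0.9806 -0.0044]
 [-0.9999  0.009  -0.0051  0.3356]]
plane 2694 [0.0011 0.0248 0.005 ] tilt 0.0094
-0.045 top z 0.0441 y [0.0007 0.0306]
-0.02 top z 0.0416 y [0.003  0.0298]
0 top z 0.0419 y [0.0022 0.0293]
0.01 top z 0.0415 y [0.0025 0.0293]
0.04 top z 0.0434 y [0.0021 0.0292]
0.055 top z 0.0447 y [-0.0004  0.0313]
scene pen_1 [353 236] [ 0.39  -0.162  0.006]
scene stain_bottle [192 264] [0.662 0.238 0.053]
scene tape_roll [293 206] [ 0.525 -0.029  0.13 ]
side pen_1 [236 287] [ 0.374 -0.161  0.007]
side stain_bottle [297 198] [0.658 0.214 0.05 ]
side tape_roll [282 324] [ 0.433 -0.331  0.006]
```

View pics/w6c.png

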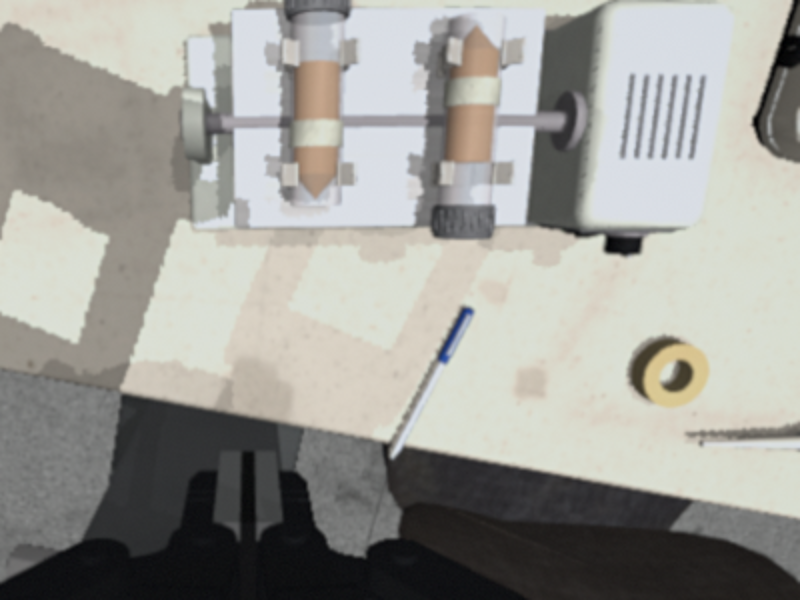

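The tilt is 0.009 rad (0.5°). Both clips hold the barrel, the cap is beyond the far clip, and the pen, tape and bottle are unmoved.

```bash
python3 -c "
from station import r
print(r.close_job())"
```

```text
the job is handed in; nothing more can be done
None
```

The job is done and handed in at about 18.7 s of the 48 s: the paddle is level and the loose 50 ml tube sits in the empty clips.

- **Levelling:** I pushed the raised far edge down with the closed fingers until the paddle measured −0.004 rad.
- **Placing the tube:** I pressed the tube straight down into both clips, cap to the back. The wrist force ended at about 60 N, under the 120 N limit. That press tipped the paddle to −0.049 rad, so I levelled it again by pushing down on the near edge between the stations.
- **Last checks:**
  - The paddle tilt is +0.009 rad, about 0.5°.
  - The barrel top is 41.7 mm above the shaft, against 41 mm expected for a tube fully home, and the last picture shows it in both clips with the cap beyond the far one.
  - The robot is clear of everything.
  - The pen, tape and stain bottle are within about 1 cm of where they started, which is the noise of the detector. The pen's detected point shifted most: 7 mm in the side view, and 22 mm along the pen in the scene view, where the arm may hide part of it. The last picture shows it where it first lay.
- **Checks that disagreed:** In the final scene view the detector reported the tape roll at the rotator, and in an earlier wrist view it put the stain bottle near the tape. Both were false reports; the side view and the last picture show the tape in its place, and the scene and side views show the bottle in its own.

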